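Find the rocking canister lid and press it home

TASK

One of the three canister lids on the tray is not on properly, though from above they look alike. Press down near the rim of the lids, one after another, until you find the one that rocks under your fingertips, then push that lid down in the middle until it sits fully home and no longer rocks. Only touch and press: do not lift any lid, leave the other things on the worktop where they are, and take the hand away at the end.

Things in the scene. Friction and masses are not known exactly. Their poses are not given: they have to be found in the camera images.
- tray: low wooden tray, fixed, 130 (its x) x 410 (its y) mm, edge 20 mm high; origin at the centre of its underside, on the worktop. Three alike dark grey canisters with light steel lids, 104 mm across, are fixed on it in a row along its y axis, 130 mm apart. One lid is loose, standing 4 to 5 mm higher than the others and level until touched; which one changes from start to start.
- lid_left (a point): the place of the lid at the tray's +y end (left seen from the robot): centre of the top face of a lid that is home there, 146 mm above the worktop. A lid is a flat disc 104 mm across and 21 mm tall. This point is fixed to the tray and does not follow the lid.
- lid_middle (a point): the same for the middle canister
- lid_right (a point): the same for the canister at the tray's -y end
- loose_lift (a joint): how far (m) the middle of the loose lid stands above home: 0.004 to 0.005 at the start, 0 home. A tight press fit: 11 to 16 N down in the middle (within some 12 mm) drives it home; it stays where it is left. It can also be pulled up, which is wrong. The number does not tell which canister it belongs to.
- loose_rock_x (a joint): tilt (rad) of the loose lid about its own x axis, 0 level; a rubber seal springs it level. 2 to 4 N on the rim, 40 mm from the middle on any side, tilts it 0.06 to 0.1 rad until the pressed edge meets the canister and the far edge stands up 8 to 10 mm. That does not drive it home, though over 15 N there may sink it by 1 or 2 mm. Once home it cannot tilt. Sound lids do not give.
- loose_rock_y (a joint): the same about the loose lid's own y axis; pressing the rim changes one or both of the two tilts, depending on the side that is pressed.
- sound1_lift (a joint): how far (m) one of the two sound lids has been pulled up from home; 0 at the start and to stay 0.
- sound2_lift (a joint): the same for the other sound lid.
- jar: loose jar with red lid, 60 mm across, 86 mm tall, bystander behind the tray; origin at the centre of its underside
- tin: loose low food tin, 75 mm across, 58 mm tall, bystander behind the tray; origin at the centre of its underside
- teaspoon: loose steel teaspoon, 130 mm long, bystander lying in front of the tray; origin at the centre of its underside

How it is judged (in metres and radians):
On the way, in this order (a step that is already met when the one before it is completed fails the run):
1. the loose lid is found: it is rocked by a press near its rim while still standing off its seat (value of joint loose_lift above 0.0016 m and (value of joint any of loose_rock_x, loose_rock_y above 0.035 rad or value of joint any of loose_rock_x, loose_rock_y below -0.035 rad)), for 0.1 s.
2. that lid is pressed home (value of joint loose_lift below 0.0015 m), for 0.2 s.
At the end, for the whole second after the job is handed in: The lid that was loose is home to within 1.5 mm and level to within 0.02 rad, the other two lids are still home to within 1.5 mm, and the jar, tin and teaspoon are within 20 mm of where they stood (value of joint each of loose_lift, sound1_lift, sound2_lift below 0.0015 m and value of joint loose_rock_x between -0.02 and 0.02 rad and value of joint loose_rock_y between -0.02 and 0.02 rad and distance of each of jar, tin, teaspoon from where it was at the start of the episode below 0.02 m); the robot touches nothing.
It fails at once if a lid is lifted (the loose one more than 4 mm above its highest start, a sound one more than 3 mm) (value of joint loose_lift above 0.009 m or value of joint any of sound1_lift, sound2_lift above 0.003 m).
It fails at once if the jar, tin or teaspoon is moved or lifted more than 20 mm (distance of any of jar, tin, teaspoon from where it was at the start of the episode above 0.02 m).
It also fails if it takes over 51 s, if anything falls off the work surface, if the arm or the gripper's body presses on something with over 40 N, if the wrist force passes 120 N, or if a joint passes its speed limit or range.

ROBOT

A 7-joint arm with a two-finger parallel gripper is mounted at the origin on a cart in front of the work surface, level with it; the furniture and walls round the work are solid. World frame = base frame: x ahead of the robot, y to its left, z up, the work surface at z = 0. Lengths are in m, angles in degrees, forces in N, time in s.
With the tool pointing down it reaches from about 0.425 to 0.875 m from the base axis. Payload 4.7 kg.
Tool frame: the origin (TCP) lies between the finger pads; the fingertips stand env.finger_overhang ahead of it and the grasp point (between the pads) lies 5 mm behind it (env.finger_overhang is the distance from the TCP to the fingertips, in m); z points along the fingers, y is the line along which they close (so a half turn about z gives the same grasp; the last joint's range is limited). The gripper opens to 87 mm and grips with 3 to 60 N. Pads are 19 mm wide; open, the fingers measure 117 mm over their backs; the gripper's body (75 mm by 190 mm) begins 51 mm behind the grasp point.
Start: joints at [-68.864, 18.392, -4.016, 83.108, 1.295, 78.541, -3.26], TCP at [0.226, 0.61, 0.237] pointing down, gripper open.
Joint ranges: [-163.93, 163.93], [-17.29, 119.83], [-79.2, 71.16], [3.27, 140.29], [-89.18, 269.18], [5.43, 117.66], [-154.24, 154.24]. Speed limits (degrees/s): [147.25, 147.25, 180, 180, 180, 180, 180].

INTERFACE

Orientations are given as [roll, pitch, yaw] about the fixed x, y, z axes, in that order (R = Rz(yaw) Ry(pitch) Rx(roll)).
In Python, from cell import telemetry, eyes, env, models gives the robot as it stands. The module is installed in compiled form; this text tells all that it offers.
- The arm moves only by the tool drive_tool, never from a script. Its arguments are lists of equal length, an entry for each row: "angular": the turn, a rotation vector about the tool's x, y, z in rad, a list of three; "delta_pos": the shift along the tool's x, y, z in cm, a list of three; "gripper": the finger opening in cm, from 0 to 8.7. A call has 1 to 20 rows; each row shifts and turns the commanded pose from where the row before left it, along the tool's axes as they then stand; what a row does not reach is not made up. A row lasts 1/10 s, in which the tool goes at most 50 mm and 8.59 degrees, less where a joint would pass 70% of its speed; a pose out of reach is approached as far as the arm can. A call with a gripper value outside its range is refused whole. The fingers move at their own pace and stop on an object; "squeeze" is the grip in N (left out, the last holds). Time passes only in rows, so rows that do not move let the fingers close. It gives the time, the measured TCP pose, the force, the opening and the grip force at its end, in the units of the state.
- telemetry.get_obs(): the state, without advancing time (a new reading comes with each control period).
- eyes.read_camera(name): name is "side" or "top" or "wrist"; returns a dict with "pixels" (400x640x3 uint8, red, green, blue), "mtx" (3x3 intrinsics, pixels), "origin" and "orientation" of the camera in the world. Camera axes: x right, y down, z forward; pixel columns grow to the right and rows downward; lengths in m; the calibration is good to about 2 mm. The wrist camera is an equidistant fisheye: a pixel r from the principal point sees the ray r / f radians off the axis. A picture is of the moment at which its call begins. There is no depth.
- env.sign_off(): hands the job in; it is judged then, once.
Trained networks look in a picture, given as the dict that the camera call returned (one of the last four; its "shot" number tells which), for a name from the list of things; names that differ only in an ending like _2 or _b are one class to them, and where a whole thing is asked for, a point or a joint stands for the part that bears it (a point fixed in the world has none). Each returns a list of dicts, best first, with "p" (0 to 1); they miss things now and then, are a little off and sometimes report something else, mostly with a low value. They report only what shows in the picture. A call takes as long as a camera call.
- models.search_frame(picture, target): "centre" ([column, row] in pixels, amid what is visible of it).
- models.cut_out(picture, target): "pixels" (400x640 bool, what is visible of it) and "centre" ([column, row] in pixels, amid what is visible of it).
The state is a dict: "time_s": time; "qpos": joint angles; "joint_velocities": joint speeds; "effort": joint torques, N m; "tool_pos": TCP position; "tool_rot": TCP orientation; "force": force on the tool from outside, world axes, zero at the start; "wrist_torque": the same for the moment, N m; "grip_width": finger opening in m; "grasp_force": force on a finger pad.
Only numpy, scipy, OpenCV 4.12 (cv2) and the standard library are available. Lean on these libraries where they do the work, as an engineer would, in place of code of your own. Each camera call takes 0.05 s, during which the arm holds its last target. There are 200 camera calls.

## Working session

There is one attempt and no reset: what is moved stays moved. The work goes in short steps, Python scripts to look and compute and a tool call to move; the robot and the scene stay as the last step left them, time stands still between calls to the robot, and variables do not carry over. Pictures are saved under pics/ and viewed, at most 10 in all, crops included, and the job is handed in when it is done.

Besides the shell and the picture viewer there is one more tool, called after "Call:" by a JSON object that holds its "fn" and its "kwargs". drive_tool: Moves the arm, as the interface text tells. Its arguments: {"type":"object","properties":{"angular":{"type":"array","items":{"type":"array","items":{"type":"number"}}},"delta_pos":{"type":"array","items":{"type":"array","items":{"type":"number"}}},"gripper":{"type":"array","items":{"type":"number"}},"squeeze":{"type":"number"}},"required":["angular","delta_pos","gripper"]}

```bash
mkdir -p pics
cat > h.py <<'E'
import numpy as np, cv2
from scipy.spatial.transform import Rotation as R
from cell import telemetry, eyes, env, models
def rot(o):
    o=np.array(o,float)
    return o if o.shape==(3,3) else R.from_euler('xyz',o,degrees=True).as_matrix()
def at_z(pic,px,z):
    K=np.array(pic['mtx']); r=np.linalg.inv(K)@[px[0],px[1],1]
    d=rot(pic['orientation'])@r; o=np.array(pic['origin'])
    return o+d*(z-o[2])/d[2]
def save(pic,n): cv2.imwrite('pics/'+n,pic['pixels'][:,:,::-1])
E
python3 - <<'E'
from h import *
s=telemetry.get_obs(); print(s, env.finger_overhang)
for c in ('top','side'):
    p=eyes.read_camera(c); save(p,c+'0.png'); print(c,p['origin'],p['orientation'])
    for t in ('tray','lid_left','loose_lift','jar','tin','teaspoon'):
        for q in models.search_frame(p,t)[:4]: print(t,round(q['p'],2),q['centre'],at_z(p,q['centre'],{'lid_left':.146,'loose_lift':.146}.get(t,.03)).round(3))
E
```

```text
{'time_s': 0.0, 'qpos': array([-68.86435249,  18.43989489,  -4.01621222,  83.17556353,
         1.29495249,  78.5398765 ,  -3.26111015]), 'joint_velocities': array([ 0.01763017, -0.05149128,  0.01711917,  0.02306617,  0.03657143,
       -0.03667556,  0.12068459]), 'effort': array([ 2.67352370e-04, -4.91300690e+01, -4.04286291e-01, -3.12524450e+01,
       -6.39817631e-02,  4.40561422e-02,  1.80157290e-04]), 'tool_pos': array([0.22565961, 0.60900883, 0.23544631]), 'tool_rot': array([-1.79889909e+02,  5.47468504e-03,  1.59673648e+02]), 'force': array([ 0.21147666,  0.13360757, -0.66805705]), 'wrist_torque': array([ 0.03665072, -0.00381155, -0.01042866]), 'grasp_force': 0.0, 'grip_width': 0.0870052829919285} 0.014
top [ 0.43476006 -0.01025511  0.98904615] [-170.04908969   -0.8375973   -89.30437466]
tray 0.85 [317.8, 218.6] [ 0.555 -0.014  0.03 ]
lid_left 0.84 [318.5, 216.9] [ 0.544 -0.015  0.146]
loose_lift 0.73 [329.7, 184.5] [ 0.605 -0.035  0.146]
jar 0.72 [346.6, 144.0] [ 0.717 -0.074  0.03 ]
tin 0.64 [398.6, 140.0] [ 0.728 -0.186  0.03 ]
teaspoon 0.64 [318.8, 246.8] [ 0.497 -0.017  0.03 ]
side [0.26677103 0.58375959 0.68181135] [-129.64930386   -0.94071    -150.04776768]
tray 0.9 [316.6, 264.0] [0.548 0.089 0.03 ]
tray 0.75 [325.2, 189.3] [ 0.659 -0.146  0.03 ]
lid_left 0.91 [317.6, 261.4] [0.499 0.171 0.146]
loose_lift 0.61 [320.8, 189.7] [ 0.597 -0.01   0.146]
jar 0.89 [291.6, 190.1] [ 0.734 -0.097  0.03 ]
jar 0.65 [322.4, 187.6] [ 0.669 -0.149  0.03 ]
tin 0.55 [308.2, 166.5] [ 0.753 -0.212  0.03 ]
teaspoon 0.5 [360.6, 255.6] [0.477 0.019 0.03 ]
```

View pics/top0.png

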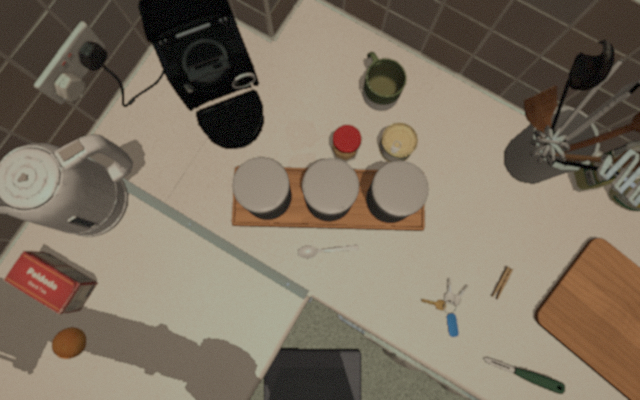

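View pics/side0.png

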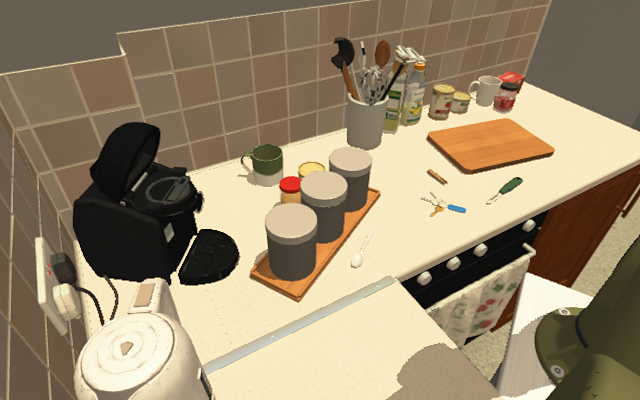

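The top view shows three lids at about (262,184), (330,186) and (399,188), with the jar at (346,140) and tin at (398,140) behind them. The spoon is in front at (325,250). The kettle is on the left at (60,190).

Run:
```python
from h import *
p=eyes.read_camera('top'); print(np.array(p['mtx']).round(1).tolist())
g=cv2.cvtColor(p['pixels'],cv2.COLOR_RGB2GRAY)
c=cv2.HoughCircles(cv2.resize(g,None,fx=2,fy=2,interpolation=cv2.INTER_CUBIC)[290:460,440:880],cv2.HOUGH_GRADIENT_ALT,1,60,param1=100,param2=.6,minRadius=45,maxRadius=65)
print(c)
if c is not None:
  for u,v,r in c[0]:
    px=((u+440)/2,(v+290)/2); print(px,r/2,at_z(p,px,.146).round(4))
for t in ('lid_left','lid_middle','loose_lift','sound1_lift','tray'):
  for q in models.cut_out(p,t)[:3]:
    ys,xs=np.nonzero(q['pixels']); print(t,q['p'],q['centre'],xs.min(),xs.max(),ys.min(),ys.max())
m=np.zeros(g.shape,bool)
h=cv2.cvtColor(p['pixels'],cv2.COLOR_RGB2HSV)
w=((h[...,1]>90)&(h[...,2]>60))
w[:155]=0;w[240:]=0;w[:,:225]=0;w[:,435:]=0
b=cv2.minAreaRect(np.argwhere(w)[:,::-1].astype(np.float32)); print(b)
for k in cv2.boxPoints(b): print(k,at_z(p,k,.02).round(3))
cv2.imwrite('pics/crop1.png',cv2.resize(p['pixels'][120:260,220:440,::-1],None,fx=3.5,fy=3.5,interpolation=cv2.INTER_CUBIC))
```

```text
[[463.3, 0.0, 322.1], [0.0, 463.3, 195.9], [0.0, 0.0, 1.0]]
[[[222.        82.        57.750526]
  [ 79.        77.        55.006557]
  [361.        83.        56.207207]]]
(np.float32(331.0), np.float32(186.0)) 28.875263 [ 0.6017 -0.0372  0.146 ]
(np.float32(259.5), np.float32(183.5)) 27.503279 [0.6045 0.0954 0.146 ]
(np.float32(400.5), np.float32(186.5)) 28.103603 [ 0.6027 -0.1664  0.146 ]
lid_left 0.73 [320.2, 218.9] 231 425 165 230
lid_left 0.22 [333.1, 187.4] 303 359 158 214
lid_middle 0.85 [316.3, 217.5] 232 426 165 231
loose_lift 0.92 [329.6, 187.0] 303 359 158 214
sound1_lift 0.59 [260.9, 182.3] 233 290 157 213
tray 0.87 [330.0, 221.3] 233 424 167 230
tray 0.43 [329.6, 186.1] 303 359 158 214
((328.699951171875, 190.2519989013672), (192.43824768066406, 74.70677947998047), 1.5275253057479858)
[231.51929 225.02719] [0.54  0.167 0.02 ]
[233.51074 150.34695] [0.702 0.17  0.02 ]
[425.8806 155.4768] [ 0.697 -0.246  0.02 ]
[423.88916 230.15704] [ 0.535 -0.237  0.02 ]
```

View pics/crop1.png

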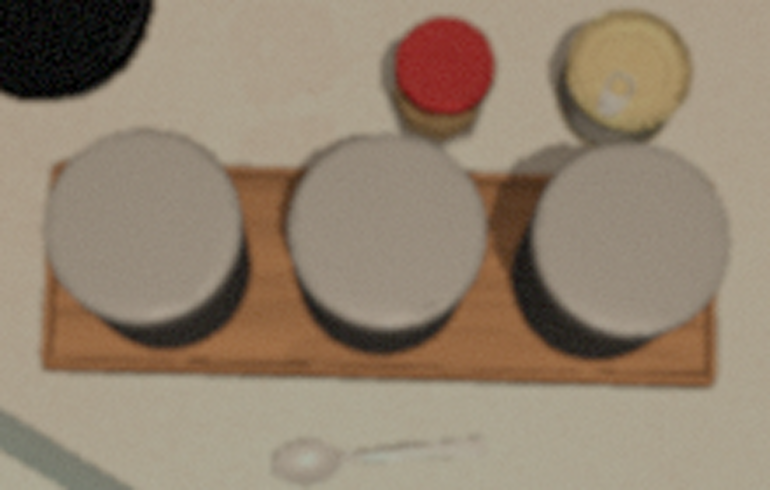

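Call:
{"fn": "drive_tool", "kwargs": {"angular": [[0,0,-0.1183],[0,0,-0.1183],[0,0,-0.1183],[0,0,0],[0,0,0],[0,0,0],[0,0,0],[0,0,0],[0,0,0],[0,0,0],[0,0,0],[0,0,0],[0,0,0],[0,0,0],[0,0,0],[0,0,0],[0,0,0],[0,0,0],[0,0,0],[0,0,0]], "delta_pos": [[0,0,-1],[0,0,-1],[0,0,-1],[-2,-3,0],[-2,-3,0],[-2,-3,0],[-2,-3,0],[-2,-3,0],[-2,-3,0],[-2,-3,0],[-2,-3,0],[-2,-3,0],[-2,-3,0],[-2,-3,0],[-2,-3,0],[-2,-3,0],[-2,-3,0],[-2,-3,0],[-2,-3,0],[0,0,0]], "gripper": [0,0,0,0,0,0,0,0,0,0,0,0,0,0,0,0,0,0,0,0], "squeeze": 5}}

```text
time_s: 3.0
tool_pos: [0.5484, 0.1231, 0.2668]
tool_rot: [-179.8, 0.1, 179.5]
force: [-0.3, -0.3, 0.1]
grip_width: 0.0006
grasp_force: 0.0
```

Call:
{"fn": "drive_tool", "kwargs": {"angular": [[0,0,0.009],[0,0,0],[0,0,0],[0,0,0],[0,0,0]], "delta_pos": [[-0.7,-1.5,2],[-0.7,-1.6,2.5],[0,0,2.5],[0,0,2.2],[0,0,0]], "gripper": [0,0,0,0,0]}}

```text
time_s: 3.5
tool_pos: [0.5573, 0.0986, 0.1714]
tool_rot: [-179.9, -0.3, 179.5]
force: [0.0, 0.5, 0.2]
grip_width: 0.0003
grasp_force: 0.0
```

Run:
```python
from h import *
s=telemetry.get_obs(); print(s['tool_pos'],s['force'])
for c in ('wrist','side'):
    p=eyes.read_camera(c); save(p,c+'1.png'); print(c,p['origin'],p['orientation'],p['mtx'])
```

```text
[0.55733319 0.09861674 0.17140567] [0.02982484 0.45031025 0.18623608]
wrist [0.47600041 0.09879555 0.31995521] [1.62840668e+02 9.26384288e-02 8.94438365e+01] [[309.70691629   0.         317.32896509]
 [  0.         309.70691629 200.72860502]
 [  0.           0.           1.        ]]
side [0.26677103 0.58375959 0.68181135] [-129.64930386   -0.94071    -150.04776768] [[397.58752023   0.         320.13065717]
 [  0.         397.58752023 199.2785173 ]
 [  0.           0.           1.        ]]
```

View pics/wrist1.png

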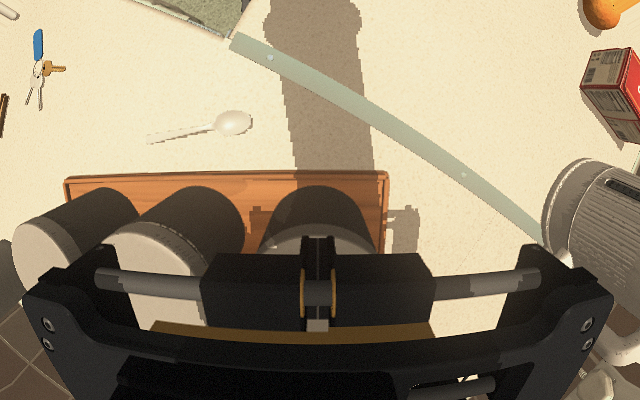

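The fingers, at about (318,290), sit over the front edge of the left lid, which is centred near column 318.

Call:
{"fn": "drive_tool", "kwargs": {"angular": [[0,0,0.009],[0,0,0],[0,0,0]], "delta_pos": [[-0.5,-0.4,0],[0,0,0.5],[0,0,0]], "gripper": [0,0,0]}}

```text
time_s: 3.9
tool_pos: [0.565, 0.0943, 0.1698]
tool_rot: [180.0, 0.0, 179.0]
force: [0.4, -0.2, -0.1]
grip_width: 0.0006
grasp_force: 0.0
```

Call:
{"fn": "drive_tool", "kwargs": {"angular": [[0,0,0],[0,0,0],[0,0,0]], "delta_pos": [[0,0,0.2],[0,0,0],[0,0,0]], "gripper": [0,0,0]}}

```text
time_s: 4.2
tool_pos: [0.5647, 0.0946, 0.1676]
tool_rot: [180.0, -0.0, 179.0]
force: [-0.2, 0.9, 0.5]
grip_width: 0.0006
grasp_force: 0.0
```

Call:
{"fn": "drive_tool", "kwargs": {"angular": [[0,0,0],[0,0,0],[0,0,0]], "delta_pos": [[0,0,0.2],[0,0,0],[0,0,0]], "gripper": [0,0,0]}}

```text
time_s: 4.5
tool_pos: [0.5647, 0.0945, 0.1655]
tool_rot: [-180.0, -0.0, 179.0]
force: [0.6, 0.5, -0.1]
grip_width: 0.0005
grasp_force: 0.0
```

Call:
{"fn": "drive_tool", "kwargs": {"angular": [[0,0,0],[0,0,0],[0,0,0]], "delta_pos": [[0,0,0.2],[0,0,0],[0,0,0]], "gripper": [0,0,0]}}

```text
time_s: 4.8
tool_pos: [0.5647, 0.0944, 0.1635]
tool_rot: [-180.0, -0.0, 179.0]
force: [0.2, 0.6, 0.0]
grip_width: 0.0007
grasp_force: 0.0
```

Call:
{"fn": "drive_tool", "kwargs": {"angular": [[0,0,0],[0,0,0],[0,0,0]], "delta_pos": [[0,0,0.2],[0,0,0],[0,0,0]], "gripper": [0,0,0]}}

```text
time_s: 5.1
tool_pos: [0.5647, 0.0945, 0.1615]
tool_rot: [180.0, -0.0, 179.0]
force: [0.2, 1.2, 0.7]
grip_width: 0.0004
grasp_force: 0.0
```

Call:
{"fn": "drive_tool", "kwargs": {"angular": [[0,0,0],[0,0,0],[0,0,0]], "delta_pos": [[0,0,0.15],[0,0,0],[0,0,0]], "gripper": [0,0,0]}}

```text
time_s: 5.4
tool_pos: [0.5647, 0.0944, 0.16]
tool_rot: [180.0, -0.0, 179.0]
force: [-0.9, -0.0, 0.2]
grip_width: 0.0006
grasp_force: 0.0
```

Call:
{"fn": "drive_tool", "kwargs": {"angular": [[0,0,0],[0,0,0],[0,0,0]], "delta_pos": [[0,0,0.1],[0,0,0],[0,0,0]], "gripper": [0,0,0]}}

```text
time_s: 5.7
tool_pos: [0.5647, 0.0945, 0.16]
tool_rot: [180.0, 0.0, 179.0]
force: [-2.2, -0.2, 5.0]
grip_width: 0.0008
grasp_force: 2.5
```

Left lid is stiff at 146 mm, so it's sound. On to the middle one.

Call:
{"fn": "drive_tool", "kwargs": {"angular": [[0,0,0],[0,0,0],[0,0,0],[0,0,0],[0,0,0],[0,0,0],[0,0,0],[0,0,0],[0,0,0],[0,0,0]], "delta_pos": [[0,0,-1.0],[0,0,-2],[0,-3,0],[0,-4,0],[0,-4,0],[0.1,-2.1,0],[0,0,1],[0,0,1.0],[0,0,0],[0,0,0]], "gripper": [0,0,0,0,0,0,0,0,0,0]}}

```text
time_s: 6.7
tool_pos: [0.5611, -0.0346, 0.1684]
tool_rot: [180.0, -0.1, 179.1]
force: [0.4, -0.8, 0.1]
grip_width: 0.0006
grasp_force: 0.0
```

Call:
{"fn": "drive_tool", "kwargs": {"angular": [[0,0,0],[0,0,0],[0,0,0]], "delta_pos": [[0,0,0.3],[0,0,0],[0,0,0]], "gripper": [0,0,0]}}

```text
time_s: 7.0
tool_pos: [0.5615, -0.0361, 0.1661]
tool_rot: [180.0, 0.0, 179.0]
force: [-0.2, -0.6, 0.0]
grip_width: 0.0003
grasp_force: 0.0
```

Call:
{"fn": "drive_tool", "kwargs": {"angular": [[0,0,0],[0,0,0],[0,0,0]], "delta_pos": [[0,0,0.2],[0,0,0],[0,0,0]], "gripper": [0,0,0]}}

```text
time_s: 7.3
tool_pos: [0.5614, -0.0365, 0.1641]
tool_rot: [180.0, 0.0, 179.0]
force: [-0.0, -0.4, 1.4]
grip_width: 0.0006
grasp_force: 0.0
```

Call:
{"fn": "drive_tool", "kwargs": {"angular": [[0,0,0],[0,0,0],[0,0,0]], "delta_pos": [[0,0,0.15],[0,0,0],[0,0,0]], "gripper": [0,0,0]}}

```text
time_s: 7.6
tool_pos: [0.5613, -0.0366, 0.1627]
tool_rot: [180.0, -0.0, 179.0]
force: [-0.5, -0.5, 1.3]
grip_width: 0.0007
grasp_force: 0.9
```

The middle lid is met at about 150 mm and yields softly, so this is the loose one. I'll press the rim a bit further to get a clear tilt.

Call:
{"fn": "drive_tool", "kwargs": {"angular": [[0,0,0],[0,0,0],[0,0,0]], "delta_pos": [[0,0,0.1],[0,0,0],[0,0,0]], "gripper": [0,0,0]}}

```text
time_s: 7.9
tool_pos: [0.5612, -0.0366, 0.1617]
tool_rot: [180.0, -0.0, 179.0]
force: [-2.2, -0.5, 3.9]
grip_width: 0.0004
grasp_force: 1.7
```

Call:
{"fn": "drive_tool", "kwargs": {"angular": [[0,0,0],[0,0,0],[0,0,0]], "delta_pos": [[0,0,0.1],[0,0,0],[0,0,0]], "gripper": [0,0,0]}}

```text
time_s: 8.2
tool_pos: [0.5614, -0.0366, 0.161]
tool_rot: [180.0, 0.0, 179.0]
force: [-2.3, 0.7, 5.8]
grip_width: 0.0003
grasp_force: 3.1
```

Call:
{"fn": "drive_tool", "kwargs": {"angular": [[0,0,0],[0,0,0],[0,0,0]], "delta_pos": [[0,0,0.05],[0,0,0],[0,0,0]], "gripper": [0,0,0]}}

```text
time_s: 8.5
tool_pos: [0.5614, -0.0366, 0.161]
tool_rot: [180.0, 0.0, 179.0]
force: [-4.2, -0.7, 6.8]
grip_width: 0.0003
grasp_force: 4.1
```

Run:
```python
from h import *
s=telemetry.get_obs(); print(s['tool_pos'],s['force'])
a=cv2.imread('pics/side0.png'); p=eyes.read_camera('side'); b=np.ascontiguousarray(p['pixels'][:,:,::-1])
f=lambda i: cv2.resize(i[130:290,240:400],None,fx=2.4,fy=2.4,interpolation=cv2.INTER_CUBIC)
cv2.imwrite('pics/tilt.png',np.hstack([f(a),f(b)]))
```

```text
[ 0.56136744 -0.03664667  0.16095752] [-4.23343034 -0.7152886   6.80830701]
```

View pics/tilt.png

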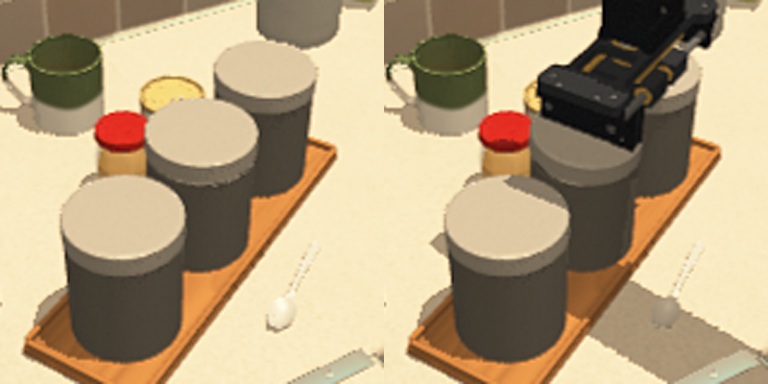

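The right half shows the middle lid tilted toward the fingers at its front edge, and z has stopped changing. It has rocked to its stop. Next I'll press its centre.

Call:
{"fn": "drive_tool", "kwargs": {"angular": [[0,0,0],[0,0,0],[0,0,0],[0,0,0],[0,0,0],[0,0,0],[0,0,0]], "delta_pos": [[0,0,-1.0],[0,0,-1.0],[-2,0,0],[-2,0,0],[0,0,1],[0,0,0.5],[0,0,0]], "gripper": [0,0,0,0,0,0,0]}}

```text
time_s: 9.25
tool_pos: [0.6004, -0.0374, 0.1643]
tool_rot: [-180.0, -0.1, 179.0]
force: [-1.2, -0.7, -0.6]
grip_width: 0.0004
grasp_force: 0.0
```

Call:
{"fn": "drive_tool", "kwargs": {"angular": [[0,0,0],[0,0,0],[0,0,0],[0,0,0]], "delta_pos": [[0,0,0.15],[0,0,0.15],[0,0,0.1],[0,0,0]], "gripper": [0,0,0,0]}}

```text
time_s: 9.65
tool_pos: [0.601, -0.0376, 0.1631]
tool_rot: [180.0, 0.0, 179.0]
force: [-3.9, -0.5, 9.6]
grip_width: 0.0006
grasp_force: 4.6
```

Call:
{"fn": "drive_tool", "kwargs": {"angular": [[0,0,0],[0,0,0],[0,0,0],[0,0,0]], "delta_pos": [[0,0,0.1],[0,0,0.1],[0,0,0],[0,0,0]], "gripper": [0,0,0,0]}}

```text
time_s: 10.05
tool_pos: [0.601, -0.0376, 0.1613]
tool_rot: [180.0, 0.0, 179.0]
force: [-5.1, 0.3, 9.9]
grip_width: 0.0007
grasp_force: 5.1
```

It's sinking under about 10 N. I'll continue down to the seat, where the TCP should read about 0.160.

Call:
{"fn": "drive_tool", "kwargs": {"angular": [[0,0,0],[0,0,0],[0,0,0],[0,0,0]], "delta_pos": [[0,0,0.1],[0,0,0.1],[0,0,0],[0,0,0]], "gripper": [0,0,0,0]}}

```text
time_s: 10.45
tool_pos: [0.6008, -0.0373, 0.1598]
tool_rot: [179.9, 0.0, 179.0]
force: [-5.2, 1.3, 13.6]
grip_width: 0.0004
grasp_force: 6.6
```

Call:
{"fn": "drive_tool", "kwargs": {"angular": [[0,0,0],[0,0,0],[0,0,0],[0,0,0]], "delta_pos": [[0,0,0.1],[0,0,0.1],[0,0,0],[0,0,0]], "gripper": [0,0,0,0]}}

```text
time_s: 10.85
tool_pos: [0.6009, -0.0373, 0.1596]
tool_rot: [179.9, 0.1, 179.0]
force: [-9.1, 1.2, 21.4]
grip_width: 0.0005
grasp_force: 11.0
```

It's at the seat height and stiff (21 N). I'll check the rim again and then withdraw.

Call:
{"fn": "drive_tool", "kwargs": {"angular": [[0,0,0],[0,0,0],[0,0,0],[0,0,0],[0,0,0],[0,0,0],[0,0,0],[0,0,0],[0,0,0]], "delta_pos": [[0,0,-1.0],[0,0,-1.0],[2,0,0],[2,0,0],[0,0,0.8],[0,0,0.6],[0,0,0.2],[0,0,0.1],[0,0,0]], "gripper": [0,0,0,0,0,0,0,0,0]}}

```text
time_s: 11.75
tool_pos: [0.5616, -0.0363, 0.1595]
tool_rot: [180.0, -0.1, 179.0]
force: [-6.9, -0.2, 13.0]
grip_width: 0.0001
grasp_force: 6.5
```

Call:
{"fn": "drive_tool", "kwargs": {"angular": [[0,0,0],[0,0,0],[0,0,0]], "delta_pos": [[0,0,0.1],[0,0,0],[0,0,0]], "gripper": [0,0,0]}}

```text
time_s: 12.05
tool_pos: [0.5616, -0.0363, 0.1594]
tool_rot: [179.9, -0.1, 179.0]
force: [-8.7, 0.5, 17.0]
grip_width: 0.0004
grasp_force: 8.9
```

The rim is stiff now, so the lid no longer rocks. Withdrawing.

Call:
{"fn": "drive_tool", "kwargs": {"angular": [[0,0,0],[0,0,0],[0,0,0],[0,0,0],[0,0,0],[0,0,0],[0,0,0]], "delta_pos": [[0,0,-1],[0,0,-3],[0,0,-3],[0,0,-3],[0,0,-2],[0,0,0],[0,0,0]], "gripper": [0,0,0,0,0,0,0]}}

```text
time_s: 12.75
tool_pos: [0.5618, -0.0364, 0.2764]
tool_rot: [-180.0, -0.0, 179.0]
force: [-0.6, 0.1, 0.2]
grip_width: 0.0005
grasp_force: 0.0
```

Run:
```python
from h import *
print(telemetry.get_obs()['tool_pos'],telemetry.get_obs()['force']); print(env.sign_off())
```

```text
[ 0.56175835 -0.03641121  0.27640785] [-0.61188059  0.09368833  0.20159899]
the job is handed in; nothing more can be done
None
```

The middle lid was the loose one: it rocked under a rim press, I pushed it home in the centre, a second rim press found it stiff, and I withdrew the hand and handed the job in (no verdict was returned).

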